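# Stand the fallen vial up and lift it in the tongs

### The arm

A 7-joint arm with a two-finger parallel gripper is mounted at the origin on the work surface. World frame = base frame: x ahead of the robot, y to its left, z up, the work surface at z = 0. Lengths are in m, angles in degrees, forces in N, time in s.
With the tool pointing down it reaches from about 0.425 to 0.875 m from the base axis. Payload 4.7 kg.
Tool frame: the origin (TCP) lies midway between the tips of the shut fingers; the grasp point (between the pads) lies 19 mm behind it; z points along the fingers, y is the line along which they close (so a half turn about z gives the same grasp; the last joint's range is limited). The gripper opens to 87 mm and grips with 3 to 60 N. Pads are 19 mm wide; open, the fingers measure 117 mm over their backs; the gripper's body (75 mm by 190 mm) begins 51 mm behind the grasp point.
Start: joints at [72.943, 18.392, -4.016, 83.108, 1.295, 78.541, -3.26], TCP at [0.199, -0.619, 0.223] pointing down, gripper open.
Joint ranges: [-163.93, 163.93], [-17.29, 119.83], [-79.2, 71.16], [3.27, 140.29], [-89.18, 269.18], [5.43, 117.66], [-154.24, 154.24]. Speed limits (degrees/s): [147.25, 147.25, 180, 180, 180, 180, 180].

### API

Orientations are given as [roll, pitch, yaw] about the fixed x, y, z axes, in that order (R = Rz(yaw) Ry(pitch) Rx(roll)).
In Python, from cell import env gives the robot as it stands. The module is installed in compiled form; this text tells all that it offers.
- The arm moves only by the tool step_arm, never from a script. Its argument "rows" is a list of rows, each an object with "angular": the turn, a rotation vector about the tool's x, y, z in units of pi rad (1.0 is pi rad), a list of three; "slide": the shift along the tool's x, y, z in units of 500 mm (1.0 is 500 mm), a list of three; "jaw": the opening, from 0 (shut) to 1 (fully open). A call has 1 to 10 rows; each row shifts and turns the commanded pose from where the row before left it, along the tool's axes as they then stand; what a row does not reach is not made up. A row lasts 1/8 s, in which the tool goes at most 62.5 mm and 10.7 degrees, less where a joint would pass 70% of its speed; a pose out of reach is approached as far as the arm can. A call with a number of a shift or a turn outside -1 to 1 is refused whole. A call with a gripper value outside its range is refused whole. The fingers move at their own pace and stop on an object; "newtons" is the grip in N (left out, the last holds). Time passes only in rows, so rows that do not move let the fingers close. It gives the time, the measured TCP pose, the force, the opening and the grip force at its end, in the units of the state.
- env.get_obs(): the state, without advancing time (a new reading comes with each control period).
- env.read_camera(name): name is "scene" or "top" or "wrist"; returns the picture (420x560x3 uint8, red, green, blue); there is no depth.
- env.camera_info(name): a dict with "fx", "fy", "cx", "cy" (pixels), "R" (3x3) and "t" (3): a world point X has camera coordinates R X + t. Camera axes: x right, y down, z forward; pixel columns grow to the right and rows downward; lengths in m; the calibration is good to about 2 mm. A picture is of the moment at which its call begins: read the wrist's pose just before it. camera_info takes no time and is no camera call; for the wrist camera it gives the pose at the moment of the call.
- env.sign_off(): hands the job in; it is judged then, once.
The state is a dict: "time_s": time; "qpos": joint angles; "joint_velocities": joint speeds; "effort": joint torques, N m; "tool_pos": TCP position; "tool_rot": TCP orientation; "force": force on the tool from outside, world axes, zero at the start; "wrist_torque": the same for the moment, N m; "grip_width": finger opening in m; "grasp_force": force on a finger pad.
Only numpy, scipy, OpenCV 4.12 (cv2) and the standard library are available. Lean on these libraries where they do the work, as an engineer would, in place of code of your own. Each camera call takes 0.05 s, during which the arm holds its last target. There are 200 camera calls.

### The job

The amber sample vial has fallen over on the bench and is next for the hot dry bath, so it has to be ready in the tongs. Stand it upright on the bench and let go of it, then pick up the steel tongs with the blue finger pads, close their jaws on the vial and lift it upright about 10 cm clear of the bench. Finish while still holding it there, still and touched only by the tongs, and do not disturb the other things on the bench.

Things in the scene. Friction and masses are not known exactly. Their poses are not given: they have to be found in the camera images.
- vial: amber glass vial, loose, 45 g (+-30 %): glass body 28 mm diameter, 52 mm long from the foot, paper band at 4-18 mm; white screw cap 23 mm diameter at 54-70 mm. Origin: centre of the flat foot; z axis: foot to cap. It starts lying on the bench (origin 14 mm above it), cap pointing to the robot's left or ahead-left (43 to 95 degrees from +x towards +y)
- tongs: steel spring tongs, loose, 77 g, 225 mm long, 24 mm high, lying flat; its arms open sideways about an upright pivot at x = -100 mm. Origin: on the underside, midway between the blue pads while open, near the balance; x axis: pivot to jaws, z up. Starts with x within 26 degrees of +x. Frame fixed to the left (+y) arm: swings up to 0.13 rad off the middle line when squeezed
- tongs_pads (a point): 12 mm above the tongs' origin, midway between the blue pads (one outside each arm, 44 mm long along x, 24 mm high from the underside). Width over the pads: 57 mm open, 39 mm closed on the 28 mm vial. The spring pushes each pad out with 6 N open, 9 N when closed on the vial, enough to carry the tongs half squeezed. Fixed to the left arm
- tongs_mouth (a point): 12 mm up, midway between the open jaws, 100 mm ahead of point tongs_pads (fixed to the left arm). Each tip has a shallow V jaw, 28 mm long, 2 to 22 mm above the underside. Gap between the jaws: about 57 mm open, less 2 mm for every 1 mm squeezed at the pads. Jaw force: half the grip at the pads less about 4 N; 20 to 30 N at the pads is ample
- tongs_arm (a joint): closing angle of the tongs: 0 open, about 0.18 rad closed on the vial, 0.26 fully shut
- petri_dish: closed petri dish with red agar, 90 mm across, 15 mm high; loose bystander, standing on the bench; origin at the centre of its underside, z up
- drive: black portable hard drive, 110 x 75 x 16 mm, green sticker; loose bystander, standing on the bench; origin at the centre of its underside, z up
- beaker: empty glass beaker, 70 mm across, 90 mm high; loose bystander, standing on the bench; origin at the centre of its underside, z up
- reagent: amber reagent bottle, black cap, 64 mm across, 130 mm high; loose bystander, standing on the bench; origin at the centre of its underside, z up
- tip_box: blue pipette-tip box with clear lid, 85 x 120 x 65 mm; loose bystander, standing on the bench; origin at the centre of its underside, z up
- jar: white jar with blue lid, 60 mm across, 75 mm high; loose bystander, standing on the bench; origin at the centre of its underside, z up
- tube_rack: orange tube rack, 90 x 200 mm, capped tubes up to 78 mm high, fixed bystander at the back of the bench; origin at the centre of its underside

How it is judged:
By the outcome, as a careful person would: the job done as asked, in the order asked, and still so for the second after the job is handed in, while the arm keeps its last pose, push and grip.
It also fails if it takes over 72 s, if anything falls off the work surface, if the arm or the gripper's body presses on something with over 40 N, if the wrist force passes 120 N, or if a joint passes its speed limit or range.

## Working session

There is one attempt and no reset: what is moved stays moved. The work goes in short steps, Python scripts to look and compute and a tool call to move; the robot and the scene stay as the last step left them, time stands still between calls to the robot, and variables do not carry over. Pictures are saved under pics/ and viewed, at most 13 in all, crops included, and the job is handed in when it is done.

Besides the shell and the picture viewer there is one more tool, called after "Request:" by a JSON object that holds its "method" and its "body", one argument or row to a line. step_arm: Moves the arm, as the interface text tells. Shifts and turns lie within -1 to 1; 1 stands for 500 mm of shift or pi rad of turn. Its arguments: {"type":"object","properties":{"rows":{"type":"array"},"newtons":{"type":"number"}},"required":["rows"]}

```bash
mkdir -p pics; python3 - <<'E'
from cell import env
import cv2,numpy as np
o=env.get_obs();print(o)
for n in("scene","top"):
    im=env.read_camera(n);cv2.imwrite(f"pics/{n}0.png",im[:,:,::-1]);i=env.camera_info(n);print(n,{k:np.round(v,4).tolist() for k,v in i.items()})
E
```

```text
{'time_s': 0.0, 'qpos': array([72.94257242, 18.43897445, -4.01702092, 83.17401996,  1.29283266,
       78.54017834, -3.26162424]), 'joint_velocities': array([ 0.01163168, -0.00917794, -0.04652091, -0.03697562,  0.07078342,
        0.10380973, -0.02459748]), 'effort': array([-3.68076428e-05, -4.91286743e+01, -4.03736159e-01, -3.12525916e+01,
       -6.39309688e-02,  4.39349189e-02,  1.87468809e-04]), 'tool_pos': array([ 0.19922026, -0.61814535,  0.22147039]), 'tool_rot': array([-1.79891954e+02,  3.09584738e-03,  1.78665172e+01]), 'force': array([-0.08524168, -0.04765467,  0.14460091]), 'wrist_torque': array([-0.01768682, -0.06401344, -0.00718377]), 'grasp_force': 0.0, 'grip_width': 0.0869985151933201}
scene {'fx': 416.529, 'fy': 416.529, 'cx': 275.698, 'cy': 217.4638, 'R': [[0.4093, 0.9123, -0.0105], [0.666, -0.3066, -0.68], [-0.6236, 0.2713, -0.7331]], 't': [-0.2437, -0.3476, 1.7873]}
top {'fx': 408.0444, 'fy': 408.0444, 'cx': 281.6749, 'cy': 207.9634, 'R': [[-0.0071, -1.0, 0.0019], [-0.9904, 0.0068, -0.138], [0.138, -0.0029, -0.9904]], 't': [0.0012, 0.5939, 1.3332]}
```

View pics/top0.png

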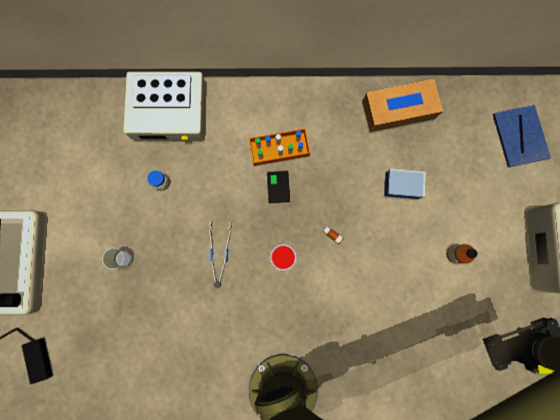

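View pics/scene0.png

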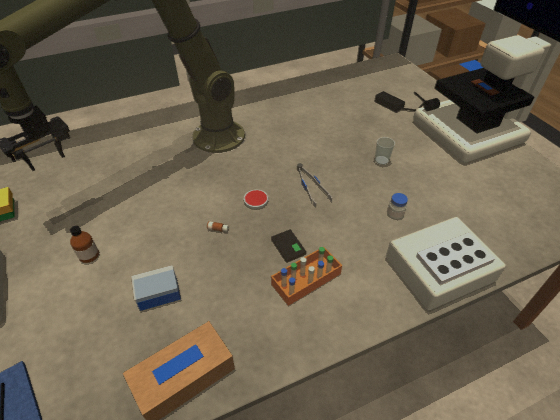

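The top picture shows the vial at about (333,235) with its cap to the upper left. The tongs have their pivot at (216,285) and jaws at about y=222, with the dish at (283,257). The scene picture shows the vial at (218,227) and the tongs between (299,166) and (330,200).

```bash
cat > h.py <<'E'
from cell import env
import cv2,numpy as np
from scipy.spatial.transform import Rotation as Ro
def cast(i,uv,z):
    R,t=np.array(i["R"]),np.array(i["t"]);c=-R.T@t
    d=R.T@np.array([(uv[0]-i["cx"])/i["fx"],(uv[1]-i["cy"])/i["fy"],1]);return c+d*(z-c[2])/d[2]
def rot(o): return Ro.from_euler("xyz",o["tool_rot"],degrees=True)
def go(pos,yaw,pitch=None,R=None):
    o=env.get_obs();A=rot(o);B=R or Ro.from_euler("xyz",[180,0,yaw],degrees=True)
    tv=(A.inv()*B).as_rotvec()/np.pi; 
    s0=A.inv().apply(np.array(pos)-o["tool_pos"])/.5; s1=B.inv().apply(np.array(pos)-o["tool_pos"])/.5
    print("turn",tv.round(4),"slide old axes",s0.round(4),"new axes",s1.round(4),"t",o["time_s"])
E
python3 - <<'E'
from h import *
im=cv2.imread("pics/top0.png");i=env.camera_info("top");hsv=cv2.cvtColor(im,cv2.COLOR_BGR2HSV)
def cen(m,box,z,name):
    x0,y0,x1,y1=box;s=m[y0:y1,x0:x1];n,l,st,c=cv2.connectedComponentsWithStats(s.astype(np.uint8))
    for k in range(1,n):
        if st[k][4]>3: print(name,(c[k]+[x0,y0]).round(1),st[k][4],cast(i,c[k]+[x0,y0],z).round(3))
H,S,V=cv2.split(hsv)
cen((S<60)&(V>150),(318,222,350,250),.014,"white")
cen(((H<18)&(S>140)),(318,222,350,250),.014,"amber")
cen((H>95)&(H<130)&(S>110),(200,215,240,295),.012,"blue")
cen((S<90)&(V>130),(200,215,240,295),.02,"bright")
cen((V<70),(205,275,230,295),.02,"dark")
for n,p in dict(dish=(283,257),drive=(278,187),beaker=(111,258),jar=(158,181),reag=(463,254),tip=(406,184)).items(): print(n,cast(i,p,0.01).round(3))
cv2.imwrite("pics/c1.png",cv2.resize(im[205:300,195:355],None,fx=5,fy=5,interpolation=cv2.INTER_CUBIC))
E
```

```text
white [326.5 229.6] 29 [ 0.522 -0.155  0.014]
white [338.7 238.7] 23 [ 0.491 -0.196  0.014]
amber [332.6 234.4] 76 [ 0.505 -0.176  0.014]
blue [210.1 254.2] 13 [0.442 0.241 0.012]
blue [226.3 255. ] 24 [0.438 0.185 0.012]
bright [219.6 254.1] 2991 [0.441 0.207 0.02 ]
dark [219.8 284.5] 4 [0.341 0.205 0.02 ]
dish [ 0.43  -0.006  0.01 ]
drive [0.672 0.009 0.01 ]
beaker [0.431 0.576 0.01 ]
jar [0.696 0.426 0.01 ]
reag [ 0.436 -0.617  0.01 ]
tip [ 0.679 -0.436  0.01 ]
```

View pics/c1.png

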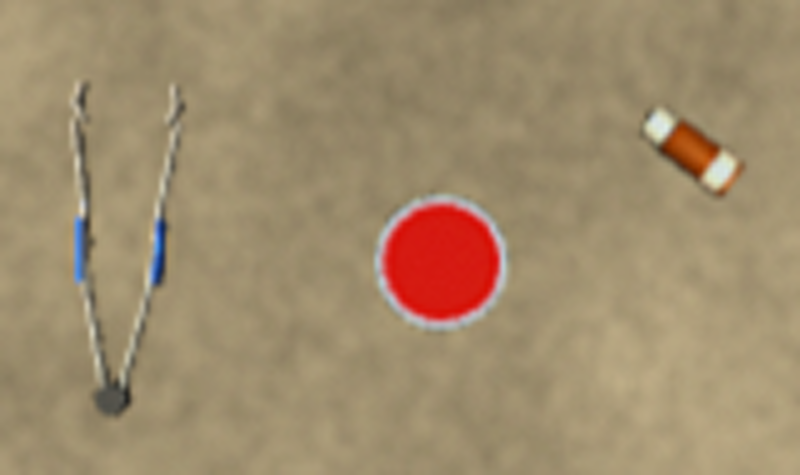

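The vial points at about 53°: the cap-to-band distance measures 51 mm, which is the given length. The crop confirms this, and the tongs lie at roughly 0° yaw. Next I move above the vial for a wrist view.

```bash
python3 -c "
from h import *
go([.49,-.19,.22],53)"
```

```text
turn [-5.000e-04 -1.000e-04 -1.952e-01] slide old axes [ 0.8163 -0.6367  0.0042] new axes [ 1.034  -0.0509  0.0032] t 0.1
```

Request:
{"method": "step_arm", "body": {
  "rows": [
    {"angular": [0,0,-0.0488],"slide": [0,0,0],"jaw": 1},
    {"angular": [0,0,-0.0488],"slide": [0,0,0],"jaw": 1},
    {"angular": [0,0,-0.0488],"slide": [0,0,0],"jaw": 1},
    {"angular": [0,0,-0.0488],"slide": [0,0,0],"jaw": 1},
    {"angular": [0,0,0],"slide": [0.1,-0.005,0],"jaw": 1},
    {"angular": [0,0,0],"slide": [0.1,-0.005,0],"jaw": 1},
    {"angular": [0,0,0],"slide": [0.1,-0.005,0],"jaw": 1},
    {"angular": [0,0,0],"slide": [0.1,-0.005,0],"jaw": 1},
    {"angular": [0,0,0],"slide": [0.1,-0.005,0],"jaw": 1},
    {"angular": [0,0,0],"slide": [0.1,-0.005,0],"jaw": 1}
  ]
}}

```text
time_s: 1.35
tool_pos: [0.3685, -0.3684, 0.2222]
tool_rot: [-180.0, 0.0, 53.0]
force: [-0.1, -0.9, -0.2]
grip_width: 0.0872
grasp_force: 0.0
```

Request:
{"method": "step_arm", "body": {
  "rows": [
    {"angular": [0,0,0],"slide": [0.1,-0.005,0],"jaw": 1},
    {"angular": [0,0,0],"slide": [0.1,-0.005,0],"jaw": 1},
    {"angular": [0,0,0],"slide": [0.1,-0.005,0],"jaw": 1},
    {"angular": [0,0,0],"slide": [0.1,-0.005,0],"jaw": 1},
    {"angular": [0,0,0],"slide": [0.034,0,0],"jaw": 1},
    {"angular": [0,0,0],"slide": [0,0,0],"jaw": 1}
  ]
}}

```text
time_s: 2.1
tool_pos: [0.4907, -0.19, 0.2222]
tool_rot: [-180.0, 0.0, 53.1]
force: [-1.0, -0.6, 0.4]
grip_width: 0.0872
grasp_force: 0.0
```

```bash
python3 - <<'E'
from h import *
o=env.get_obs();print(o["tool_pos"],o["tool_rot"],o["qpos"])
i=env.camera_info("wrist");im=env.read_camera("wrist")[:,:,::-1].copy();cv2.imwrite("pics/w1.png",im)
R=np.array(i["R"]);print("cam",(-R.T@i["t"]).round(3),R.round(2).tolist())
H,S,V=cv2.split(cv2.cvtColor(im,cv2.COLOR_BGR2HSV))
for nm,m in(("white",(S<60)&(V>150)),("amber",((H<18)&(S>150)))):
    n,l,st,c=cv2.connectedComponentsWithStats(m.astype(np.uint8))
    for k in range(1,n):
        if st[k][4]>60: print(nm,c[k].round(1),st[k],cast(i,c[k],.014).round(4))
E
```

```text
[ 0.49070049 -0.19001536  0.22224097] [-1.79968529e+02  2.05983405e-02  5.31361243e+01] [ 47.78030644   5.02247893 -31.05016465  99.70475327   2.67574439
  76.04077785 -20.6840033 ]
cam [ 0.534 -0.131  0.384] [[0.8, -0.6, 0.0], [-0.58, -0.77, 0.26], [-0.16, -0.21, -0.96]]
white [128.   80.5] [  87   37   84   90 1193] [0.4298 0.0005 0.014 ]
white [279.5 144.4] [271 137  18  15 239] [ 0.5201 -0.1516  0.014 ]
white [530.3 226.8] [ 483  196   77   48 2126] [ 0.7051 -0.4133  0.014 ]
amber [128.9  82.1] [  93   43   73   79 4490] [ 0.4294 -0.0012  0.014 ]
amber [279.3 167.7] [268 152  24  33 753] [ 0.504  -0.1727  0.014 ]
amber [278.6 197.6] [268 195  23   5  68] [ 0.4821 -0.2006  0.014 ]
amber [ 96.7 282.3] [ 85 259  32  56 344] [ 0.2299 -0.1502  0.014 ]
amber [460.5 285.5] [445 258  28  58 398] [ 0.5992 -0.4327  0.014 ]
amber [101.7 304. ] [ 92 294  22  19  85] [ 0.2126 -0.1762  0.014 ]
amber [457.7 335.7] [378 326 149  18 928] [ 0.5604 -0.4968  0.014 ]
amber [542.1 332.6] [536 326  13  18  65] [ 0.6531 -0.5604  0.014 ]
amber [257.2 336.2] [252 331  12  13  65] [ 0.3445 -0.3361  0.014 ]
amber [310.  336.5] [264 331  99  13 505] [ 0.4011 -0.379   0.014 ]
amber [370.5 337.1] [363 331  16  13 100] [ 0.4655 -0.4285  0.014 ]
```

View pics/w1.png

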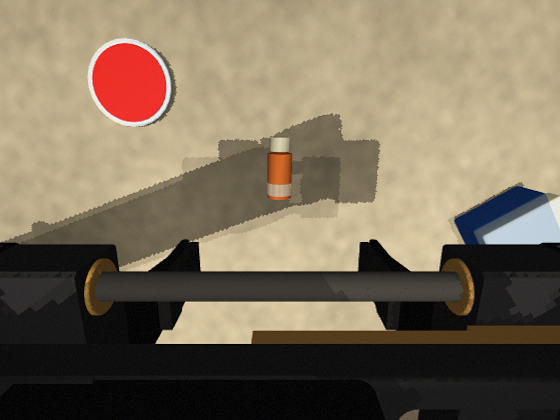

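The wrist picture shows the vial upright in the image at column 279, cap at row 144 and foot at row 200. By ray it lies at 52.4° with the foot at about (0.483,-0.200). I grip it with the tool tilted 25° over the cap side, so the tool clears the bench once the vial is stood up.

```bash
cat >> h.py <<'E'
def frame(yaw,e,up=False):  # tool for vial grasp: lying (tilted e towards foot) or stood up pointing e below horizontal
    a=np.array([np.cos(np.radians(yaw)),np.sin(np.radians(yaw)),0]);u=np.array([0,0,1.]);e=np.radians(e)
    z,x=(np.cos(e)*a-np.sin(e)*u,np.cos(e)*u+np.sin(e)*a) if up else (-np.sin(e)*a-np.cos(e)*u,np.cos(e)*a-np.sin(e)*u)
    return Ro.from_matrix(np.c_[x,np.cross(z,x),z])
E
python3 -c "
from h import *
R=frame(52.4,25);d=R.as_matrix()[:,2];C=np.array([.5055,-.171,.014]);T=C+d*.0068;print(T)
go(T-d*.1,0,R=R)"
```

```text
[ 0.50374656 -0.17327689  0.00783711]
turn [ 0.0005 -0.1385  0.0032] slide old axes [0.1309 0.0009 0.2472] new axes [ 0.223  -0.0006  0.169 ] t 2.15
```

Request:
{"method": "step_arm", "body": {
  "rows": [
    {"angular": [0,0,0.003],"slide": [0,0,0],"jaw": 1},
    {"angular": [0,-0.0463,0],"slide": [0,0,0],"jaw": 1},
    {"angular": [0,-0.0463,0],"slide": [0,0,0],"jaw": 1},
    {"angular": [0,-0.0463,0],"slide": [0,0,0],"jaw": 1},
    {"angular": [0,0,0],"slide": [0.0557,0,0.0422],"jaw": 1},
    {"angular": [0,0,0],"slide": [0.0557,0,0.0422],"jaw": 1},
    {"angular": [0,0,0],"slide": [0.0557,0,0.0422],"jaw": 1},
    {"angular": [0,0,0],"slide": [0.0557,0,0.0422],"jaw": 1},
    {"angular": [0,0,0],"slide": [0,0,0],"jaw": 1}
  ]
}}

```text
time_s: 3.28
tool_pos: [0.5286, -0.1394, 0.0966]
tool_rot: [-179.7, 25.1, 52.5]
force: [0.3, -0.5, 0.9]
grip_width: 0.0869
grasp_force: 0.0
```

```bash
python3 -c "
from h import *
R=frame(52.4,25);T=np.array([.50375,-.1733,.0078])
go(T,0,R=R);print(env.get_obs()['qpos'])"
```

```text
turn [-0.0013  0.0008  0.0007] slide old axes [-0.0006  0.0028  0.1964] new axes [-0.0011  0.002   0.1964] t 3.275
[ 26.83452542  26.59375937 -34.94187608  95.95285022  32.32731793
  83.10180059 -55.19693242]
```

Request:
{"method": "step_arm", "body": {
  "rows": [
    {"angular": [0,0,0],"slide": [0,0.0005,0.05],"jaw": 1},
    {"angular": [0,0,0],"slide": [0,0.0005,0.05],"jaw": 1},
    {"angular": [0,0,0],"slide": [0,0.0005,0.05],"jaw": 1},
    {"angular": [0,0,0],"slide": [0,0.0005,0.03],"jaw": 1},
    {"angular": [0,0,0],"slide": [0,0,0.0155],"jaw": 1},
    {"angular": [0,0,0],"slide": [0,0,0],"jaw": 1}
  ]
}}

```text
time_s: 4.03
tool_pos: [0.506, -0.1728, 0.0107]
tool_rot: [180.0, 25.0, 52.4]
force: [-0.1, -0.2, 1.1]
grip_width: 0.087
grasp_force: 0.0
```

Request:
{"method": "step_arm", "body": {
  "newtons": 15,
  "rows": [
    {"angular": [0,0,0],"slide": [0,0,0],"jaw": 0},
    {"angular": [0,0,0],"slide": [0,0,0],"jaw": 0},
    {"angular": [0,0,0],"slide": [0,0,0],"jaw": 0},
    {"angular": [0,0,0],"slide": [0,0,0],"jaw": 0},
    {"angular": [0,0,0],"slide": [0,0,0],"jaw": 0},
    {"angular": [0,0,0],"slide": [0,0,0],"jaw": 0},
    {"angular": [0,0,0],"slide": [0,0,0],"jaw": 0},
    {"angular": [0,0,0],"slide": [0,0,0],"jaw": 0}
  ]
}}

```text
time_s: 5.03
tool_pos: [0.5059, -0.1724, 0.0103]
tool_rot: [-180.0, 25.0, 52.5]
force: [0.5, 0.0, -0.1]
grip_width: 0.0277
grasp_force: 15.0
```

The grip sits close to the finger tips, so I regrip 4 mm deeper.

Request:
{"method": "step_arm", "body": {
  "newtons": 20,
  "rows": [
    {"angular": [0,0,0],"slide": [0,0,0],"jaw": 0.45},
    {"angular": [0,0,0],"slide": [0,0,0],"jaw": 0.45},
    {"angular": [0,0,0],"slide": [0,0,0.005],"jaw": 0.45},
    {"angular": [0,0,0],"slide": [0,0,0.004],"jaw": 0.45},
    {"angular": [0,0,0],"slide": [0,0,0],"jaw": 0},
    {"angular": [0,0,0],"slide": [0,0,0],"jaw": 0},
    {"angular": [0,0,0],"slide": [0,0,0],"jaw": 0},
    {"angular": [0,0,0],"slide": [0,0,0],"jaw": 0}
  ]
}}

```text
time_s: 6.02
tool_pos: [0.5048, -0.1738, 0.0063]
tool_rot: [180.0, 25.0, 52.5]
force: [-0.3, 0.1, -1.1]
grip_width: 0.0271
grasp_force: 20.0
```

```bash
python3 -c "
from h import *
o=env.get_obs();print(o['tool_pos'],o['grip_width'],o['grasp_force'],o['force'])
R=frame(-18,25);go([.55,-.18,.15],0,R=R)"
```

```text
[ 0.50481333 -0.17379755  0.00629689] 0.027076769780139454 19.999180734157562 [-0.25731523  0.08392644 -1.10015023]
turn [0.1655 0.     0.3548] slide old axes [-0.0805  0.0792 -0.2796] new axes [-0.0401 -0.0161 -0.2984] t 6.025
```

Request:
{"method": "step_arm", "body": {
  "rows": [
    {"angular": [0,0,0],"slide": [0,0,-0.03],"jaw": 0},
    {"angular": [0,0,0],"slide": [0,0,-0.07],"jaw": 0},
    {"angular": [0,0,0],"slide": [0,0,-0.09],"jaw": 0},
    {"angular": [0,0,0],"slide": [0,0,-0.09],"jaw": 0},
    {"angular": [0,0,0],"slide": [0,0,-0.04],"jaw": 0},
    {"angular": [0,0,0],"slide": [0,0,0],"jaw": 0}
  ]
}}

```text
time_s: 6.78
tool_pos: [0.5469, -0.1196, 0.1523]
tool_rot: [179.9, 24.9, 52.5]
force: [-0.1, -0.3, -1.3]
grip_width: 0.0274
grasp_force: 20.0
```

Request:
{"method": "step_arm", "body": {
  "rows": [
    {"angular": [0.0236,0,0.0507],"slide": [0,0,0],"jaw": 0},
    {"angular": [0.0236,0,0.0507],"slide": [0,0,0],"jaw": 0},
    {"angular": [0.0236,0,0.0507],"slide": [0,0,0],"jaw": 0},
    {"angular": [0.0236,0,0.0507],"slide": [0,0,0],"jaw": 0},
    {"angular": [0.0236,0,0.0507],"slide": [0,0,0],"jaw": 0},
    {"angular": [0.0236,0,0.0507],"slide": [0,0,0],"jaw": 0},
    {"angular": [0.0236,0,0.0507],"slide": [0,0,0],"jaw": 0},
    {"angular": [0,0,0],"slide": [0,0,0],"jaw": 0}
  ]
}}

```text
time_s: 7.78
tool_pos: [0.5441, -0.1235, 0.1492]
tool_rot: [179.8, 25.2, -18.3]
force: [-0.4, -0.0, -0.5]
grip_width: 0.0271
grasp_force: 20.0
```

```bash
python3 -c "
from h import *
o=env.get_obs();print(o['tool_pos'],o['grip_width'],o['grasp_force'],o['qpos'])
R=frame(-18,25,True);go([.6,-.195,.15],0,R=R)"
```

```text
[ 0.54413396 -0.12345518  0.14924503] 0.02705636092101458 19.999980032444 [  28.67589174   31.79764061  -24.35279914   79.39219931    7.129472
   96.05272609 -104.17241151]
turn [ 0.0015  0.5009 -0.0007] slide old axes [ 0.136   0.1011 -0.0652] new axes [0.065  0.1016 0.1357] t 7.775
```

Request:
{"method": "step_arm", "body": {
  "rows": [
    {"angular": [0,0,0],"slide": [0.068,0.05,-0.0326],"jaw": 0},
    {"angular": [0,0,0],"slide": [0.068,0.05,-0.0326],"jaw": 0},
    {"angular": [0,0.05,0],"slide": [0,0,0],"jaw": 0},
    {"angular": [0,0.05,0],"slide": [0,0,0],"jaw": 0},
    {"angular": [0,0.05,0],"slide": [0,0,0],"jaw": 0},
    {"angular": [0,0.05,0],"slide": [0,0,0],"jaw": 0},
    {"angular": [0,0.05,0],"slide": [0,0,0],"jaw": 0},
    {"angular": [0,0.05,0],"slide": [0,0,0],"jaw": 0},
    {"angular": [0,0,0],"slide": [0,0,0],"jaw": 0}
  ]
}}

```text
time_s: 8.9
tool_pos: [0.5962, -0.1891, 0.1469]
tool_rot: [179.7, -28.4, -17.7]
force: [1.1, -0.2, -0.2]
grip_width: 0.0275
grasp_force: 20.0
```

Request:
{"method": "step_arm", "body": {
  "rows": [
    {"angular": [0,0.05,0],"slide": [0,0,0],"jaw": 0},
    {"angular": [0,0.05,0],"slide": [0,0,0],"jaw": 0},
    {"angular": [0,0.05,0],"slide": [0,0,0],"jaw": 0},
    {"angular": [0,0.05,0],"slide": [0,0,0],"jaw": 0},
    {"angular": [0,0,0],"slide": [0,0,0],"jaw": 0},
    {"angular": [0,0,0],"slide": [0,0,0],"jaw": 0}
  ]
}}

```text
time_s: 9.65
tool_pos: [0.5935, -0.1976, 0.1796]
tool_rot: [177.0, -50.4, -15.8]
force: [-0.0, -0.7, 0.2]
grip_width: 0.0275
grasp_force: 20.0
```

```bash
python3 - <<'E'
from h import *
o=env.get_obs();print(o['tool_pos'],o['tool_rot'],o['grip_width'],o['grasp_force'],o['qpos'])
for n,s in(("scene",(170,150,330,270)),("wrist",None)):
    i=env.camera_info(n);im=env.read_camera(n)[:,:,::-1]
    cv2.imwrite(f"pics/u_{n}.png",im if s is None else cv2.resize(im[s[1]:s[3],s[0]:s[2]],None,fx=5,fy=5))
R=frame(-18,25,True);go([.6,-.195,.15],0,R=R)
E
```

```text
[ 0.59348072 -0.19759264  0.17960231] [177.01433271 -50.36745427 -15.80761502] 0.027462641659386645 19.999527633190155 [  23.96592099   -9.35295634  -10.33727305  134.60440674   38.43278028
    5.6207011  -130.89416571]
turn [0.0066 0.0813 0.0083] slide old axes [-0.0367 -0.0128  0.0459] new axes [-0.0474 -0.0109  0.0353] t 9.75
```

View pics/u_scene.png

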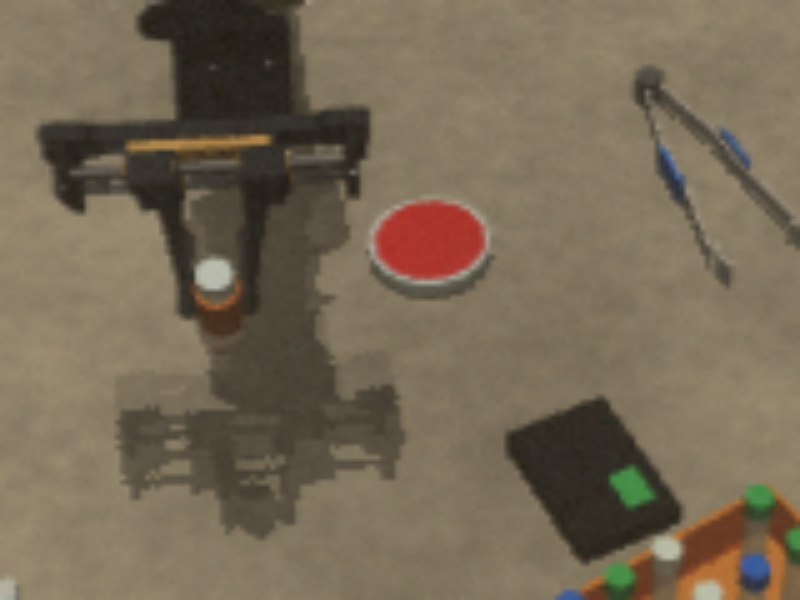

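The scene crop shows the vial in the fingers with its cap up, still leaning, and nothing else disturbed. Joint 6 is at its limit, so I move further out, where the forearm is flatter.

```bash
python3 - <<'E'
from h import *
R=frame(-18,25,True);go([.735,-.238,.16],0,R=R)
E
```

```text
turn [0.0066 0.0813 0.0083] slide old axes [ 0.1595 -0.0148  0.2513] new axes [ 0.0905 -0.0125  0.2837] t 9.75
```

Request:
{"method": "step_arm", "body": {
  "rows": [
    {"angular": [0,0,0],"slide": [0.04,-0.0037,0.063],"jaw": 0},
    {"angular": [0,0,0],"slide": [0.04,-0.0037,0.063],"jaw": 0},
    {"angular": [0,0,0],"slide": [0.04,-0.0037,0.063],"jaw": 0},
    {"angular": [0,0,0],"slide": [0.04,-0.0037,0.063],"jaw": 0},
    {"angular": [0.0033,0.04,0.004],"slide": [0,0,0],"jaw": 0},
    {"angular": [0.0033,0.04,0.004],"slide": [0,0,0],"jaw": 0},
    {"angular": [0,0,0],"slide": [0,0,0],"jaw": 0}
  ]
}}

```text
time_s: 10.62
tool_pos: [0.7304, -0.2466, 0.2023]
tool_rot: [179.5, -53.2, -17.4]
force: [0.2, -0.9, -0.5]
grip_width: 0.0272
grasp_force: 20.0
```

```bash
python3 - <<'E'
from h import *
o=env.get_obs();print(o['tool_pos'],o['tool_rot'],o['qpos'])
R=frame(-18,25,True);go([.735,-.238,.06],0,R=R)
E
```

```text
[ 0.73036436 -0.24658293  0.20228785] [179.45800181 -53.18033732 -17.44292297] [  42.38372562    8.04524793  -27.97002476  117.24992598   65.52997639
    5.53030068 -154.08386841]
turn [0.0003 0.0657 0.0019] slide old axes [-0.2256 -0.0208  0.1733] new axes [-0.2564 -0.0192  0.1235] t 10.625
```

Joint 6 is again at its limit and q5/q7 have drifted. I fit a quick kinematic model to the recorded states to find a reachable way of standing it.

```bash
cat > fk.py <<'E'
import numpy as np,itertools
from scipy.spatial.transform import Rotation as Ro
from scipy.optimize import least_squares
D=[([72.943,18.439,-4.017,83.174,1.293,78.540,-3.262],[.1992,-.6181,.2215],[-179.9,0,17.87]),
([47.780,5.022,-31.050,99.705,2.676,76.041,-20.684],[.4907,-.19,.2222],[-179.97,.02,53.14]),
([26.835,26.594,-34.942,95.953,32.327,83.102,-55.197],[.5286,-.1394,.0966],[-179.7,25.1,52.5]),
([28.676,31.798,-24.353,79.392,7.129,96.053,-104.172],[.5441,-.1235,.1492],[179.8,25.2,-18.3]),
([23.966,-9.353,-10.337,134.604,38.433,5.621,-130.894],[.5935,-.1976,.1796],[177.01,-50.37,-15.81]),
([42.384,8.045,-27.970,117.250,65.530,5.530,-154.084],[.7304,-.2466,.2023],[179.46,-53.18,-17.44])]
ax="zyzyzyz"
def ori(q,s,b=0,c=0):
    R=Ro.from_euler("z",b,degrees=True);L=[R]
    for k in range(7): R=R*Ro.from_euler(ax[k],s[k]*q[k],degrees=True);L.append(R)
    return L
def fk(q,m):
    s,b,c,P=m;L=ori(q,s,b);p=np.array([0,0,0.])
    for k in range(8): p=p+L[k].apply(P[k])
    return p,L[-1]*Ro.from_euler("z",c,degrees=True)
def fit():
    best=None
    for s in itertools.product([1,-1],repeat=7):
        if s[1]<0: continue
        for b in(0,180,90,-90):
            M=[(ori(q,s,b)[-1].inv()*Ro.from_euler("xyz",r,degrees=True)) for q,p,r in D]
            X=Ro.concatenate(M);e=(X.mean().inv()*X).magnitude().max()
            if best is None or e<best[0]-1e-4: best=(e,s,b,X.mean())
    e,s,b,X=best
    A=[];y=[]
    for q,p,r in D:
        L=ori(q,s,b)
        # planar link offsets: z at base; (x,z) after q2 and q4; (x,z) after q6
        z=[0,0,1.];x=[1.,0,0]
        A.append(np.c_[z,L[2].apply(x),L[2].apply(z),L[4].apply(x),L[4].apply(z),L[6].apply(x),L[6].apply(z)]);y.append(p)
    A=np.vstack(A);y=np.hstack(y);w,res,rk,_=np.linalg.lstsq(A,y,rcond=None)
    return s,b,X,w,np.degrees(e),np.abs(A@w-y).max()
def FK(q,m):
    s,b,X,w=m[:4];L=ori(q,s,b)
    p=np.array([0,0,w[0]])+L[2].apply([w[1],0,w[2]])+L[4].apply([w[3],0,w[4]])+L[6].apply([w[5],0,w[6]])
    return p,L[-1]*X
lo=np.array([-163.93,-17.29,-79.2,3.27,-89.18,5.43,-154.24]);hi=np.array([163.93,119.83,71.16,140.29,269.18,117.66,154.24])
def IK(p,R,m,q0):
    f=lambda q:np.r_[(FK(q,m)[0]-p)*20,(FK(q,m)[1].inv()*R).as_rotvec()*5,(q-q0)*1e-4]
    r=least_squares(f,np.clip(q0,lo+1,hi-1),bounds=(lo,hi));P,Q=FK(r.x,m)
    return r.x,np.linalg.norm(P-p)*1e3,np.degrees((Q.inv()*R).magnitude())
E
python3 - <<'E'
from fk import *
m=fit();print(m[0],m[1],m[2].as_euler("xyz",degrees=True),m[3].round(3),m[4:])
from h import frame
q0=np.array(D[3][0])
for e in(25,40,55):
  for rr in(.55,.65,.75,.85):
    for yaw in(-40,-18,10):
      dd=np.array([np.cos(np.radians(-18)),np.sin(np.radians(-18)),0])*rr
      b=min((IK(dd+[0,0,.04],frame(yaw,e,True),m,np.array(s)) for s in(q0,[20,60,0,60,0,20,-90],[20,60,0,60,0,20,90],[20,60,0,60,180,20,90])),key=lambda r:r[1]+r[2])
      print(e,rr,yaw,round(b[1],1),round(b[2],1),b[0].round(0) if b[1]+b[2]<3 else "")
E
```

```text
(-1, 1, -1, 1, -1, 1, -1) 0 [3.97961600e-03 2.30812352e-03 9.00086699e+01] [ 0.229  0.039  0.467 -0.005  0.486  0.018  0.352] (np.float64(0.0543870538373213), np.float64(0.020090510700148806))
25 0.55 -40 23.0 8.3 
25 0.55 -18 43.0 22.9 
25 0.55 10 11.8 4.6 
25 0.65 -40 0.0 0.0 [ -3.  25.   2. 139. 131.  53. 103.]
25 0.65 -18 10.9 1.0 
25 0.65 10 0.0 0.0 [ 43.  26.  -1. 136. 240.  54.  73.]
25 0.75 -40 0.0 0.0 [ -3.  30.   6. 126. 132.  45. 107.]
25 0.75 -18 0.0 0.0 [ 19.  27.  -1. 132. 180.  45.  91.]
25 0.75 10 0.0 0.0 [ 40.  31.  -4. 123. 241.  48.  66.]
25 0.85 -40 0.0 0.0 [ -3.  36.  10. 112. 129.  38. 112.]
25 0.85 -18 0.0 0.0 [ 19.  33.  -1. 119. 180.  37.  91.]
25 0.85 10 0.0 0.0 [ 37.  38.  -4. 109. 244.  43.  58.]
40 0.55 -40 8.6 3.4 
40 0.55 -18 19.9 10.9 
40 0.55 10 1.2 0.5 [107.  31. -77. 140. 253.   8.  67.]
40 0.65 -40 0.0 0.0 [ 13.  15. -13. 134. 110.  34. 131.]
40 0.65 -18 0.0 0.0 [ 19.  12.  -1. 140. 180.  22.  91.]
40 0.65 10 0.0 0.0 [ 35.  17.   3. 131. 260.  36.  47.]
40 0.75 -40 0.0 0.0 [  7.  23.  -3. 121. 105.  28. 139.]
40 0.75 -18 0.0 0.0 [ 18.  20.  -0. 127
[... 251 characters left out ...]
 -40 0.0 0.0 [ -51.    9.   63.  134.   38.   14. -154.]
55 0.55 -18 0.0 0.0 [ 19.  -1.  -1. 139.   0.   7. -91.]
55 0.55 10 0.0 0.0 [ 24.   4.  11. 135. -62.  29.   8.]
55 0.65 -40 0.0 0.0 [ -33.   19.   51.  121.    4.   15. -123.]
55 0.65 -18 0.0 0.0 [ 18.  10.  -0. 126.   0.   9. -90.]
55 0.65 10 0.0 0.0 [ 23.  14.  10. 122. -59.  29.   0.]
55 0.75 -40 0.0 0.0 [ -18.   26.   36.  108.    3.   19. -122.]
55 0.75 -18 0.0 0.0 [ 18.  20.  -0. 112.   0.  14. -90.]
55 0.75 10 0.0 0.0 [ 21.  24.  10. 107. -54.  32.  -9.]
55 0.85 -40 0.0 0.0 [  -8.   34.   27.   92.    2.   25. -121.]
55 0.85 -18 0.0 0.0 [ 18.  29.  -0.  96.   0.  20. -90.]
55 0.85 10 0.0 0.0 [ 56.  41. -46.  89.  17.  30. -67.]
```

```bash
python3 - <<'E'
from fk import *
from h import frame
m=fit()
def path(yaw,pos,e=25):
    q=np.array(D[3][0]);out=[]
    # yaw change lying, then pitch in steps, then down
    y0=-18;n=6
    P=np.array([.56,-.15,.17])
    for k in range(1,n+1):
        q,a,b=IK(P,frame(y0+(yaw-y0)*k/n,e),m,q)
    out.append((a,b,q.round(0)))
    RA=frame(yaw,e)
    for k in range(1,7):
        R=RA*Ro.from_euler("y",15*k,degrees=True);p=P+(np.array(pos)+[0,0,.12]-P)*k/6;q,a,b=IK(p,R,m,q)
        if k%2==0: out.append((a,b,q.round(0)))
    q,a,b=IK(np.array(pos),R,m,q);out.append((a,b,q.round(0)));return out
for yaw in(35,52,72,-70,-108):
  for pos in([.56,-.15,.035],[.62,-.2,.035]):
    print(yaw,pos)
    for a,b,q in path(yaw,pos): print("   ",round(a,1),round(b,1),q)
E
```

```text
35 [0.56, -0.15, 0.035]
    0.0 0.0 [ 27.  30. -33.  82.  28.  96. -63.]
    0.0 0.0 [ 48.  13. -39.  99.   5.  67. -46.]
    0.0 0.0 [ 72.   7. -42. 115. -36.  50.  -3.]
    0.0 0.0 [ 89.  21. -48. 126. -70.  52.  43.]
    0.0 0.0 [ 85.  38. -43. 127. -71.  42.  58.]
35 [0.62, -0.2, 0.035]
    0.0 0.0 [ 27.  30. -33.  82.  28.  96. -63.]
    0.0 0.0 [ 49.  17. -39.  96.   7.  68. -47.]
    0.0 0.0 [ 76.  16. -51. 108. -25.  48. -12.]
    0.0 0.0 [ 98.  42. -67. 113. -43.  38.  20.]
    0.0 0.0 [ 94.  56. -61. 114. -39.  30.  30.]
52 [0.56, -0.15, 0.035]
    0.0 0.0 [ 28.  26. -37.  87.  33.  91. -51.]
    0.0 0.0 [ 52.  16. -44.  98.   7.  69. -31.]
    0.0 0.0 [ 78.  18. -53. 107. -24.  58.   1.]
    0.0 0.0 [ 93.  39. -61. 111. -39.  56.  26.]
    0.0 0.0 [ 89.  51. -54. 112. -34.  48.  33.]
52 [0.62, -0.2, 0.035]
    0.0 0.0 [ 28.  26. -37.  87.  33.  91. -51.]
    0.0 0.0 [ 52.  19. -44.  94.   9.  70. -31.]
    0.0 0.0 [ 77.  26. -55.  99. -15.  59.  -5.]
    0.0 0.0 [ 89.  49. -63.  99. -27.  56.  15.]
    0.0 0.0 [ 87.  59. -58.  99. -23.  50.  22.]
72 [0.56, -0.15, 0.035]
  
[... 1050 characters left out ...]
   11.   42. -154.]
    29.9 14.4 [ -56.   56.   71.  113.   -6.   22. -154.]
-108 [0.56, -0.15, 0.035]
    0.0 0.0 [  13.   16.   22.   98.  -31.   77. -154.]
    8.0 4.4 [ -34.   31.   71.   93.  -27.   78. -154.]
    28.0 19.2 [ -39.   42.   71.   86.  -13.   79. -154.]
    34.0 31.9 [ -44.   58.   71.   79.    1.   85. -154.]
    29.6 33.0 [ -47.   65.   71.   88.  -11.   72. -154.]
-108 [0.62, -0.2, 0.035]
    0.0 0.0 [  13.   16.   22.   98.  -31.   77. -154.]
    5.0 2.9 [ -32.   34.   71.   90.  -29.   79. -154.]
    21.8 16.3 [ -35.   45.   71.   82.  -15.   79. -154.]
    28.5 28.3 [ -37.   60.   71.   73.   -1.   82. -154.]
    25.6 30.1 [ -40.   67.   71.   82.  -12.   70. -154.]
```

Pitching at yaw 60° is reachable throughout. I go back, pitch down, yaw, and then stand it up there.

```bash
python3 - <<'E'
from h import *
go([.57,-.15,.19],0,R=frame(-17.5,25))
print(frame(-17.5,25).inv().apply([0,0,np.radians(77.5)/np.pi]))
E
```

```text
turn [ 0.0024 -0.4343 -0.0017] slide old axes [-0.2377 -0.0855 -0.2774] new axes [-0.3195 -0.0878  0.1761] t 10.625
[-1.81960640e-01  5.97515864e-18 -3.90215853e-01]
```

Request:
{"method": "step_arm", "body": {
  "rows": [
    {"angular": [0,0,0],"slide": [-0.06,-0.0214,-0.07],"jaw": 0},
    {"angular": [0,0,0],"slide": [-0.06,-0.0214,-0.07],"jaw": 0},
    {"angular": [0,0,0],"slide": [-0.06,-0.0214,-0.07],"jaw": 0},
    {"angular": [0,0,0],"slide": [-0.06,-0.0214,-0.07],"jaw": 0},
    {"angular": [0,-0.05,0],"slide": [0,0,0],"jaw": 0},
    {"angular": [0,-0.05,0],"slide": [0,0,0],"jaw": 0},
    {"angular": [0,-0.05,0],"slide": [0,0,0],"jaw": 0},
    {"angular": [0,-0.05,0],"slide": [0,0,0],"jaw": 0},
    {"angular": [0,-0.05,0],"slide": [0,0,0],"jaw": 0},
    {"angular": [0,-0.05,0],"slide": [0,0,0],"jaw": 0}
  ]
}}

```text
time_s: 11.88
tool_pos: [0.6026, -0.1719, 0.2057]
tool_rot: [178.3, -8.2, -19.2]
force: [0.1, -0.2, 0.1]
grip_width: 0.0277
grasp_force: 20.0
```

Request:
{"method": "step_arm", "body": {
  "rows": [
    {"angular": [0,-0.045,0],"slide": [0,0,0],"jaw": 0},
    {"angular": [0,-0.045,0],"slide": [0,0,0],"jaw": 0},
    {"angular": [0,-0.045,0],"slide": [0,0,0],"jaw": 0},
    {"angular": [0,0,0],"slide": [0,0,0],"jaw": 0},
    {"angular": [0,0,0],"slide": [0,0,0],"jaw": 0}
  ]
}}

```text
time_s: 12.5
tool_pos: [0.602, -0.1727, 0.2049]
tool_rot: [178.1, 15.8, -20.1]
force: [0.1, -0.7, 0.1]
grip_width: 0.0275
grasp_force: 20.0
```

```bash
python3 - <<'E'
from h import *
o=env.get_obs();print(o['tool_pos'],o['tool_rot'],o['qpos'].round(1),o['grip_width'])
go([.57,-.15,.19],0,R=frame(60,25))
E
```

```text
[ 0.60196954 -0.17274504  0.20491042] [178.14583114  15.81396687 -20.06313146] [  0.8  29.3  19.1  73.4  -7.7  94.6 -90.5] 0.027511128127093852
turn [-0.1465 -0.0356 -0.4173] slide old axes [-0.0647 -0.0224  0.0486] new axes [ 0.0193 -0.0781  0.0239] t 12.5
```

Request:
{"method": "step_arm", "body": {
  "rows": [
    {"angular": [-0.0183,-0.0045,-0.0522],"slide": [0,0,0],"jaw": 0},
    {"angular": [-0.0183,-0.0045,-0.0522],"slide": [0,0,0],"jaw": 0},
    {"angular": [-0.0183,-0.0045,-0.0522],"slide": [0,0,0],"jaw": 0},
    {"angular": [-0.0183,-0.0045,-0.0522],"slide": [0,0,0],"jaw": 0},
    {"angular": [-0.0183,-0.0045,-0.0522],"slide": [0,0,0],"jaw": 0},
    {"angular": [-0.0183,-0.0045,-0.0522],"slide": [0,0,0],"jaw": 0},
    {"angular": [-0.0183,-0.0045,-0.0522],"slide": [0,0,0],"jaw": 0},
    {"angular": [-0.0183,-0.0045,-0.0522],"slide": [0,0,0],"jaw": 0},
    {"angular": [0,0,0],"slide": [0,0,0],"jaw": 0}
  ]
}}

```text
time_s: 13.62
tool_pos: [0.6014, -0.1716, 0.2073]
tool_rot: [179.9, 24.8, 60.0]
force: [-0.4, 0.1, -1.4]
grip_width: 0.0273
grasp_force: 20.0
```

```bash
python3 - <<'E'
from h import *
o=env.get_obs();print(o['tool_pos'],o['tool_rot'],o['qpos'].round(1),o['grip_width'])
go([.58,-.16,.19],0,R=frame(60,25,True))
E
```

```text
[ 0.60135441 -0.1715856   0.20728751] [179.94245574  24.81618164  60.02340486] [ -4.6  23.2   7.4  82.6  19.   86.5 -30.7] 0.027344577067204796
turn [2.00e-04 4.99e-01 4.00e-04] slide old axes [ 0.0134 -0.0486  0.0319] new axes [-0.0319 -0.0486  0.0134] t 13.625
```

Request:
{"method": "step_arm", "body": {
  "rows": [
    {"angular": [0,0.05,0],"slide": [0,0,0],"jaw": 0},
    {"angular": [0,0.05,0],"slide": [0,0,0],"jaw": 0},
    {"angular": [0,0.05,0],"slide": [0,0,0],"jaw": 0},
    {"angular": [0,0.05,0],"slide": [0,0,0],"jaw": 0},
    {"angular": [0,0.05,0],"slide": [0,0,0],"jaw": 0},
    {"angular": [0,0.05,0],"slide": [0,0,0],"jaw": 0},
    {"angular": [0,0.05,0],"slide": [0,0,0],"jaw": 0},
    {"angular": [0,0.05,0],"slide": [0,0,0],"jaw": 0},
    {"angular": [0,0.05,0],"slide": [0,0,0],"jaw": 0},
    {"angular": [0,0.05,0],"slide": [0,0,0],"jaw": 0}
  ]
}}

```text
time_s: 14.88
tool_pos: [0.6019, -0.1757, 0.2067]
tool_rot: [-179.9, -65.2, 59.6]
force: [0.5, 1.4, -1.0]
grip_width: 0.0274
grasp_force: 20.0
```

```bash
python3 - <<'E'
from h import *
o=env.get_obs();print(o['tool_pos'],o['tool_rot'],o['qpos'].round(1),o['grip_width'])
go([.6,-.17,.06],0,R=frame(60,25,True))
im=env.read_camera("scene");cv2.imwrite("pics/up2.png",cv2.resize(im[140:260,150:310,::-1],None,fx=5,fy=5))
E
```

```text
[ 0.60191381 -0.17569153  0.2066803 ] [-179.90719449  -65.162948     59.60904274] [ 41.8  27.9   3.5  98.1 -63.   87.3  38.7] 0.027364740376229907
turn [ 0.0015 -0.0009 -0.0009] slide old axes [-0.2629 -0.0088  0.1304] new axes [-0.2625 -0.009   0.1312] t 14.875
```

View pics/up2.png

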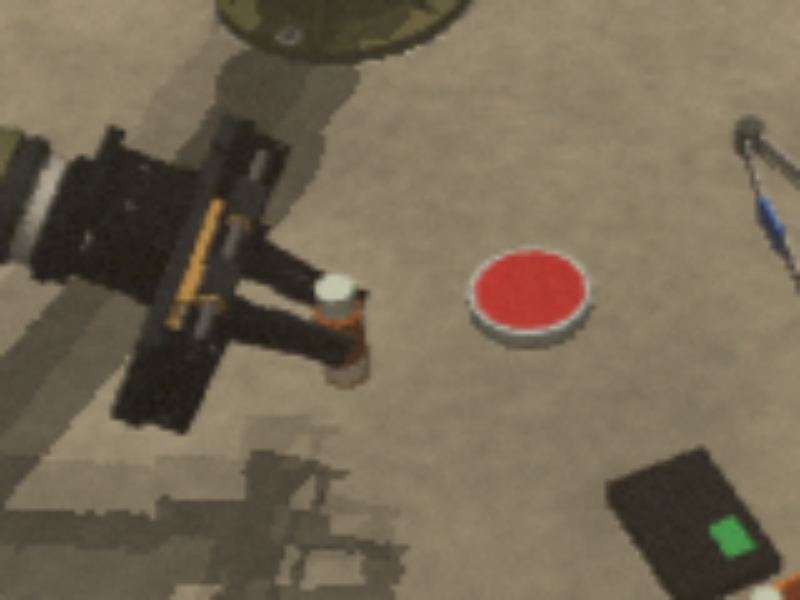

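The scene crop shows the vial upright in the fingers, with the cap at (335,290) of the crop. Now I lower it.

Request:
{"method": "step_arm", "body": {
  "rows": [
    {"angular": [0,0,0],"slide": [-0.05,0,0.0233],"jaw": 0},
    {"angular": [0,0,0],"slide": [-0.05,0,0.0233],"jaw": 0},
    {"angular": [0,0,0],"slide": [-0.05,0,0.0233],"jaw": 0},
    {"angular": [0,0,0],"slide": [-0.05,0,0.0233],"jaw": 0},
    {"angular": [0,0,0],"slide": [-0.05,0,0.0233],"jaw": 0},
    {"angular": [0,0,0],"slide": [-0.045,0,0.021],"jaw": 0},
    {"angular": [0,0,0],"slide": [0,0,0],"jaw": 0},
    {"angular": [0,0,0],"slide": [0,0,0],"jaw": 0}
  ]
}}

```text
time_s: 15.92
tool_pos: [0.6023, -0.1739, 0.0439]
tool_rot: [-179.9, -64.9, 59.8]
force: [0.2, -0.7, 0.1]
grip_width: 0.0274
grasp_force: 20.0
```

```bash
python3 - <<'E'
from h import *
o=env.get_obs();print(o['tool_pos'],o['tool_rot'],o['qpos'].round(1),o['force'])
go([o['tool_pos'][0],o['tool_pos'][1],.035],0,R=frame(60,25,True))
E
```

```text
[ 0.6023274  -0.17393806  0.04388669] [-179.89185175  -64.92586872   59.84900385] [ 42.3  41.8   2.6  99.2 -64.6  80.3  52.1] [ 0.15469622 -0.72163125  0.12640865]
turn [ 0.0002  0.0004 -0.0004] slide old axes [-0.0161  0.      0.0075] new axes [-0.0161  0.      0.0075] t 15.925
```

Lower about 7 mm, then in small steps until the force shows contact.

Request:
{"method": "step_arm", "body": {
  "rows": [
    {"angular": [0,0,0],"slide": [-0.007,0,0.0033],"jaw": 0},
    {"angular": [0,0,0],"slide": [-0.006,0,0.0028],"jaw": 0},
    {"angular": [0,0,0],"slide": [0,0,0],"jaw": 0}
  ]
}}

```text
time_s: 16.3
tool_pos: [0.6019, -0.1735, 0.0356]
tool_rot: [-179.8, -65.0, 59.7]
force: [0.4, 0.2, 1.7]
grip_width: 0.0278
grasp_force: 20.0
```

Request:
{"method": "step_arm", "body": {
  "rows": [
    {"angular": [0,0,0],"slide": [-0.0027,0,0.0013],"jaw": 0},
    {"angular": [0,0,0],"slide": [0,0,0],"jaw": 0}
  ]
}}

```text
time_s: 16.55
tool_pos: [0.602, -0.1734, 0.0356]
tool_rot: [-179.9, -65.2, 59.9]
force: [-2.3, -2.1, 6.9]
grip_width: 0.0278
grasp_force: 20.0
```

Request:
{"method": "step_arm", "body": {
  "rows": [
    {"angular": [0,0,0],"slide": [-0.0027,0,0.0013],"jaw": 0},
    {"angular": [0,0,0],"slide": [0,0,0],"jaw": 0}
  ]
}}

```text
time_s: 16.8
tool_pos: [0.6021, -0.1733, 0.0356]
tool_rot: [-179.9, -65.3, 60.0]
force: [-4.7, -2.8, 11.5]
grip_width: 0.0274
grasp_force: 20.0
```

Contact, 11.5 N. I ease the push off, soften the grip, open and back straight out along the fingers.

Request:
{"method": "step_arm", "body": {
  "newtons": 5,
  "rows": [
    {"angular": [0,0,0],"slide": [0.0035,0,-0.0017],"jaw": 0},
    {"angular": [0,0,0],"slide": [0,0,0],"jaw": 0},
    {"angular": [0,0,0],"slide": [0,0,0],"jaw": 0.4},
    {"angular": [0,0,0],"slide": [0,0,0],"jaw": 0.6},
    {"angular": [0,0,0],"slide": [0,0,0],"jaw": 1},
    {"angular": [0,0,0],"slide": [0,0,0],"jaw": 1},
    {"angular": [0,0,0],"slide": [0,0,0],"jaw": 1}
  ]
}}

```text
time_s: 17.68
tool_pos: [0.6016, -0.1733, 0.0339]
tool_rot: [-179.7, -65.0, 59.7]
force: [0.9, -0.4, -0.2]
grip_width: 0.0667
grasp_force: 0.0
```

Request:
{"method": "step_arm", "body": {
  "rows": [
    {"angular": [0,0,0],"slide": [0,0,-0.03],"jaw": 1},
    {"angular": [0,0,0],"slide": [0,0,-0.06],"jaw": 1},
    {"angular": [0,0,0],"slide": [0,0,-0.08],"jaw": 1},
    {"angular": [0,0,0],"slide": [0.08,0,-0.05],"jaw": 1},
    {"angular": [0,0,0],"slide": [0.1,0,-0.03],"jaw": 1},
    {"angular": [0,0,0],"slide": [0.1,0,-0.03],"jaw": 1},
    {"angular": [0,0,0],"slide": [0,0,0],"jaw": 1}
  ]
}}

```text
time_s: 18.55
tool_pos: [0.5692, -0.2336, 0.2256]
tool_rot: [179.0, -64.9, 60.9]
force: [0.4, -0.8, -0.8]
grip_width: 0.0868
grasp_force: 0.0
```

```bash
python3 - <<'E'
from h import *
o=env.get_obs();print(o['tool_pos'],o['tool_rot'],o['qpos'].round(1),o['grip_width'])
im=env.read_camera("scene")[:,:,::-1];cv2.imwrite("pics/up3.png",cv2.resize(im[140:260,150:310],None,fx=5,fy=5))
go([.47,.2,.25],0)
E
```

```text
[ 0.56919825 -0.23358673  0.22560055] [179.0325806  -64.89995358  60.85463959] [ 45.6  28.9   5.9  93.9 -60.4  93.5  39.2] 0.08684016218955169
turn [-0.1871 -0.3259  0.2959] slide old axes [ 0.3281 -0.604   0.5662] new axes [-0.1964 -0.8668 -0.055 ] t 18.6
```

View pics/up3.png

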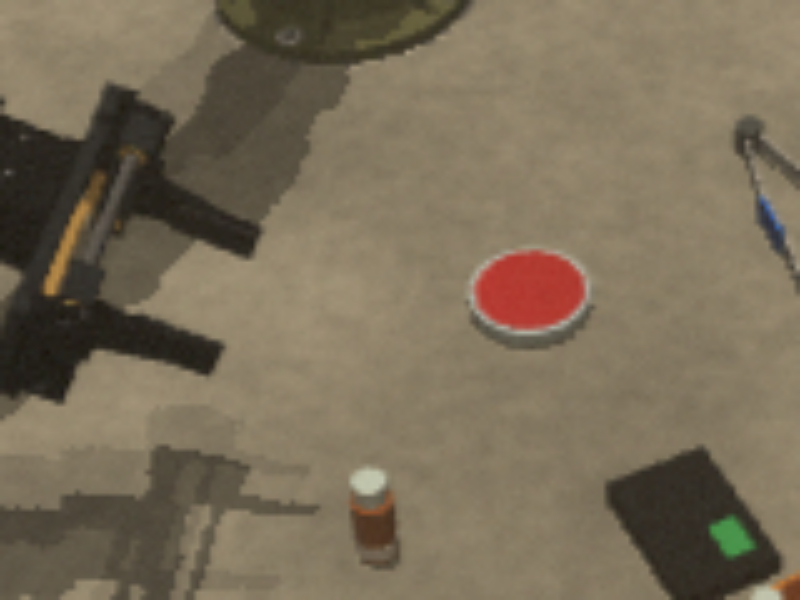

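The picture shows the vial standing free, cap at (370,480) of the crop and foot at about (380,560). Now I turn the tool down and go to the tongs.

Request:
{"method": "step_arm", "body": {
  "rows": [
    {"angular": [0,-0.052,0],"slide": [0,0,0],"jaw": 1},
    {"angular": [0,-0.052,0],"slide": [0,0,0],"jaw": 1},
    {"angular": [0,-0.052,0],"slide": [0,0,0],"jaw": 1},
    {"angular": [0,-0.052,0],"slide": [0,0,0],"jaw": 1},
    {"angular": [0,-0.052,0],"slide": [0,0,0],"jaw": 1},
    {"angular": [0,-0.052,0],"slide": [0,0,0],"jaw": 1},
    {"angular": [0,-0.049,0],"slide": [0,0,0],"jaw": 1},
    {"angular": [0,0,0],"slide": [0,0,0],"jaw": 1}
  ]
}}

```text
time_s: 19.6
tool_pos: [0.5695, -0.2278, 0.2187]
tool_rot: [-179.7, -0.1, 60.4]
force: [-0.0, 0.2, 0.7]
grip_width: 0.087
grasp_force: 0.0
```

```bash
python3 - <<'E'
from h import *
o=env.get_obs();print(o['tool_pos'],o['tool_rot'],o['qpos'].round(1),o['grip_width'])
go([.47,.2,.25],60);go([.47,.2,.25],179)
E
```

```text
[ 0.56949156 -0.22782895  0.21867395] [-1.79709942e+02 -1.03151814e-01  6.04103969e+01] [12.7 14.1  8.1 89.1 -2.2 77.2 -8.6] 0.08696326189761597
turn [-0.0016 -0.0006  0.0023] slide old axes [ 0.6459 -0.5958 -0.0585] new axes [ 0.6415 -0.6002 -0.0627] t 19.6
turn [-4.000e-04 -2.000e-03 -6.588e-01] slide old axes [ 0.6459 -0.5958 -0.0585] new axes [ 0.2139  0.8521 -0.0627] t 19.6
```

Request:
{"method": "step_arm", "body": {
  "rows": [
    {"angular": [0,0,0],"slide": [0.0807,-0.0745,-0.0073],"jaw": 1},
    {"angular": [0,0,0],"slide": [0.0807,-0.0745,-0.0073],"jaw": 1},
    {"angular": [0,0,0],"slide": [0.0807,-0.0745,-0.0073],"jaw": 1},
    {"angular": [0,0,0],"slide": [0.0807,-0.0745,-0.0073],"jaw": 1},
    {"angular": [0,0,0],"slide": [0.0807,-0.0745,-0.0073],"jaw": 1},
    {"angular": [0,0,0],"slide": [0.0807,-0.0745,-0.0073],"jaw": 1},
    {"angular": [0,0,0],"slide": [0.0807,-0.0745,-0.0073],"jaw": 1},
    {"angular": [0,0,0],"slide": [0.0807,-0.0745,-0.0073],"jaw": 1}
  ]
}}

```text
time_s: 20.6
tool_pos: [0.4716, 0.1951, 0.2491]
tool_rot: [-179.7, 0.0, 59.7]
force: [0.4, 0.1, 0.2]
grip_width: 0.087
grasp_force: 0.0
```

Request:
{"method": "step_arm", "body": {
  "rows": [
    {"angular": [0,0,-0.055],"slide": [0,0,0],"jaw": 1},
    {"angular": [0,0,-0.055],"slide": [0,0,0],"jaw": 1},
    {"angular": [0,0,-0.055],"slide": [0,0,0],"jaw": 1},
    {"angular": [0,0,-0.055],"slide": [0,0,0],"jaw": 1},
    {"angular": [0,0,-0.055],"slide": [0,0,0],"jaw": 1},
    {"angular": [0,0,-0.055],"slide": [0,0,0],"jaw": 1},
    {"angular": [0,0,-0.055],"slide": [0,0,0],"jaw": 1},
    {"angular": [0,0,-0.055],"slide": [0,0,0],"jaw": 1},
    {"angular": [0,0,-0.055],"slide": [0,0,0],"jaw": 1},
    {"angular": [0,0,-0.055],"slide": [0,0,0],"jaw": 1}
  ]
}}

```text
time_s: 21.85
tool_pos: [0.472, 0.1935, 0.2487]
tool_rot: [180.0, -0.3, 159.0]
force: [-0.4, -0.8, 0.5]
grip_width: 0.087
grasp_force: 0.0
```

Request:
{"method": "step_arm", "body": {
  "rows": [
    {"angular": [0,0,-0.055],"slide": [0,0,0],"jaw": 1},
    {"angular": [0,0,-0.055],"slide": [0,0,0],"jaw": 1},
    {"angular": [0,0,0],"slide": [0,0,0],"jaw": 1},
    {"angular": [0,0,0],"slide": [0,0,0],"jaw": 1}
  ]
}}

```text
time_s: 22.35
tool_pos: [0.4719, 0.1949, 0.2494]
tool_rot: [179.9, -0.2, 178.5]
force: [-0.7, 0.0, -0.3]
grip_width: 0.0869
grasp_force: 0.0
```

```bash
python3 - <<'E'
from h import *
o=env.get_obs();print(o['time_s'],o['tool_pos'],o['tool_rot'],o['qpos'].round(1))
i=env.camera_info("wrist");im=env.read_camera("wrist")[:,:,::-1].copy();cv2.imwrite("pics/w2.png",im)
H,S,V=cv2.split(cv2.cvtColor(im,cv2.COLOR_BGR2HSV))
for nm,m,z in(("blue",(H>95)&(H<130)&(S>110),.012),):
    n,l,st,c=cv2.connectedComponentsWithStats(m.astype(np.uint8))
    for k in range(1,n):
        if st[k][4]>60: print(nm,c[k].round(1),st[k],cast(i,c[k],z).round(4))
# vial from top & scene
for n,zc in(("top",.07),("scene",.07)):
    j=env.camera_info(n);a=env.read_camera(n)[:,:,::-1];cv2.imwrite(f"pics/v_{n}.png",a)
    h,s,v=cv2.split(cv2.cvtColor(a,cv2.COLOR_BGR2HSV))
    R,t=np.array(j["R"]),np.array(j["t"]);c=R@np.array([.61,-.165,.07])+t;u,w=j["fx"]*c[0]/c[2]+j["cx"],j["fy"]*c[1]/c[2]+j["cy"]
    x0,y0=int(u)-20,int(w)-20
    for nm,m,z in(("white",(s<60)&(v>150),.07),("amber",(h<18)&(s>140),.035)):
        nn,l,st,cc=cv2.connectedComponentsWithStats(m[y0:y0+45,x0:x0+40].astype(np.uint8))
        for k in range(1,nn):
            if st[k][4]>8: print(n,nm,cc[k]+[x0,y0],st[k],cast(j,cc[k]+[x0,y0],z).round(4))
E
```

```text
22.35 [0.47193359 0.19491949 0.24940804] [179.90801208  -0.20185768 178.45975906] [-11.4   1.4 -14.   99.8   0.2  79.   62.9]
blue [271.5 152.8] [270 135   5  38 114] [0.4363 0.1885 0.012 ]
blue [315.5 153.9] [314 136   4  37 119] [0.4392 0.2427 0.012 ]
top white [336.24444444 204.53333333] [23 20  8  8 45] [ 0.6    -0.1831  0.07  ]
top amber [333.04761905 207.66666667] [21 22  7  8 21] [ 0.5945 -0.1768  0.035 ]
scene white [223.10344828 235.62068966] [11 16  7  6 29] [ 0.596  -0.1815  0.07  ]
scene amber [224.30769231 241.30769231] [11 22  8  4 13] [ 0.5907 -0.1793  0.035 ]
```

View pics/w2.png

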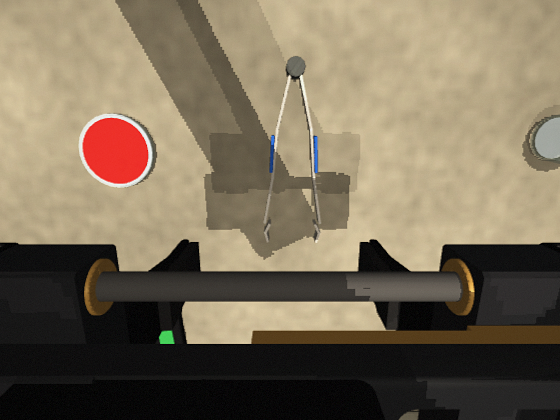

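The wrist picture shows the pivot at (295,67), the pads at (271,153) and (315,154), and the jaw tips at about (266,232) and (318,232).

```bash
python3 - <<'E'
from h import *
i=env.camera_info("wrist")
p=cast(i,(295.5,67),.02);j=cast(i,(292.5,230),.012);m=(np.array([.4363,.1885])+[.4392,.2427])/2
print(p,j,m,np.degrees(np.arctan2(j[1]-p[1],j[0]-p[0])),np.degrees(np.arctan2(m[1]-p[1],m[0]-p[0])),np.linalg.norm((j-p)[:2]),np.linalg.norm(m-p[:2]))
go([m[0],m[1],.08],177.5);go([m[0],m[1],.004],177.5)
E
```

```text
[0.34048738 0.21944333 0.02      ] [0.53762644 0.21406432 0.012     ] [0.43775 0.2156 ] -1.5629473530514635 -2.262862943333386 0.1972124264808502 0.09733852109622364
turn [ 0.0005 -0.0008  0.0064] slide old axes [0.0681 0.037  0.3399] new axes [0.0697 0.0362 0.3397] t 22.5
turn [ 0.0005 -0.0008  0.0064] slide old axes [0.0677 0.0368 0.4919] new axes [0.0697 0.0362 0.4917] t 22.5
```

Request:
{"method": "step_arm", "body": {
  "newtons": 20,
  "rows": [
    {"angular": [0,0,0.0035],"slide": [0.069,0.0365,0],"jaw": 1},
    {"angular": [0,0,0],"slide": [0,0,0.1],"jaw": 1},
    {"angular": [0,0,0],"slide": [0,0,0.1],"jaw": 1},
    {"angular": [0,0,0],"slide": [0,0,0.1],"jaw": 1},
    {"angular": [0,0,0],"slide": [0,0,0.08],"jaw": 1},
    {"angular": [0,0,0],"slide": [0,0,0.06],"jaw": 1},
    {"angular": [0,0,0],"slide": [0,0,0.03],"jaw": 1},
    {"angular": [0,0,0],"slide": [0,0,0],"jaw": 1},
    {"angular": [0,0,0],"slide": [0,0,0],"jaw": 1}
  ]
}}

```text
time_s: 23.62
tool_pos: [0.4382, 0.2163, 0.0164]
tool_rot: [179.9, 0.0, 178.1]
force: [-0.7, -0.7, 0.5]
grip_width: 0.087
grasp_force: 0.0
```

```bash
python3 - <<'E'
from h import *
go([.43775,.2156,.004],177.9);print(env.get_obs()["tool_pos"])
E
```

```text
turn [0.0007 0.     0.0013] slide old axes [ 0.0009 -0.0015  0.0248] new axes [ 0.0009 -0.0015  0.0248] t 23.625
[0.43822057 0.21631669 0.01638244]
```

Request:
{"method": "step_arm", "body": {
  "rows": [
    {"angular": [0,0,0],"slide": [0,-0.0015,0.015],"jaw": 1},
    {"angular": [0,0,0],"slide": [0,0,0.0095],"jaw": 1},
    {"angular": [0,0,0],"slide": [0,0,0],"jaw": 0.75},
    {"angular": [0,0,0],"slide": [0,0,0],"jaw": 0.65},
    {"angular": [0,0,0],"slide": [0,0,0],"jaw": 0.57},
    {"angular": [0,0,0],"slide": [0,0,0],"jaw": 0.57},
    {"angular": [0,0,0],"slide": [0,0,0],"jaw": 0.57},
    {"angular": [0,0,0],"slide": [0,0,0],"jaw": 0.57}
  ]
}}

```text
time_s: 24.62
tool_pos: [0.4373, 0.215, 0.003]
tool_rot: [179.9, -0.1, 178.1]
force: [0.5, -0.2, 1.5]
grip_width: 0.0504
grasp_force: 7.1
```

```bash
python3 - <<'E'
from h import *
o=env.get_obs();print(o["tool_pos"],o["tool_rot"],o["grip_width"],o["grasp_force"],o["force"],o["qpos"].round(1))
E
```

```text
[0.43728825 0.21501377 0.00301199] [ 1.79924295e+02 -9.73943976e-02  1.78138317e+02] 0.05039443415875918 7.141790091991425 [ 0.51799668 -0.15394794  1.49290985] [-14.4  12.9 -16.  118.1   4.5  49.6  55.2]
```

Gripped at 50 mm with 7 N. I lift slowly and check.

Request:
{"method": "step_arm", "body": {
  "rows": [
    {"angular": [0,0,0],"slide": [0,0,-0.02],"jaw": 0.57},
    {"angular": [0,0,0],"slide": [0,0,-0.04],"jaw": 0.57},
    {"angular": [0,0,0],"slide": [0,0,-0.05],"jaw": 0.57},
    {"angular": [0,0,0],"slide": [0,0,-0.06],"jaw": 0.57},
    {"angular": [0,0,0],"slide": [0,0,-0.06],"jaw": 0.57},
    {"angular": [0,0,0],"slide": [0,0,-0.04],"jaw": 0.57},
    {"angular": [0,0,0],"slide": [0,0,-0.02],"jaw": 0.57},
    {"angular": [0,0,0],"slide": [0,0,0],"jaw": 0.57}
  ]
}}

```text
time_s: 25.62
tool_pos: [0.4376, 0.215, 0.1484]
tool_rot: [179.9, -0.1, 178.1]
force: [-0.1, 0.0, -0.0]
grip_width: 0.05
grasp_force: 6.7
```

```bash
python3 - <<'E'
from h import *
o=env.get_obs();print(o["tool_pos"],o["tool_rot"],o["grip_width"],o["grasp_force"],o["force"])
im=env.read_camera("wrist")[:,:,::-1];s=env.read_camera("scene")[:,:,::-1]
cv2.imwrite("pics/l1.png",np.hstack([cv2.resize(im,(400,300)),cv2.resize(s[100:250,220:420],(400,300))]))
go([.4446,-.1345,.15],163)
E
```

```text
[0.43761478 0.2149846  0.14839359] [ 1.79901676e+02 -5.61993534e-02  1.78144262e+02] 0.050036079152525025 6.6861312836408615 [-0.13115488  0.00654098 -0.0343618 ]
turn [ 0.0001 -0.0011  0.0841] slide old axes [-0.0381 -0.6972 -0.0064] new axes [-0.2189 -0.6631 -0.0058] t 25.725
```

View pics/l1.png

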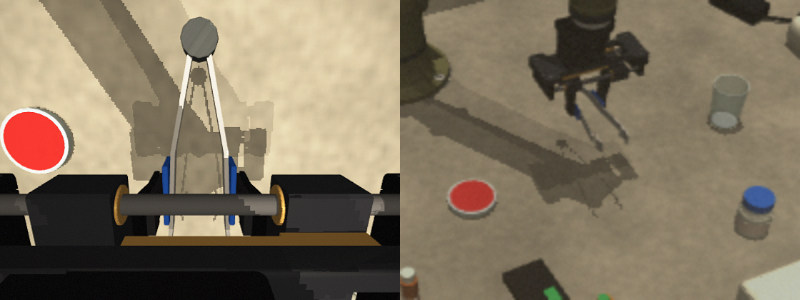

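The left half shows the tongs held by their pads, with the pivot ahead at (199,38). The right half shows them clear of the bench. Next I carry them to the standoff.

Request:
{"method": "step_arm", "body": {
  "rows": [
    {"angular": [0,0,0.042],"slide": [0,0,0],"jaw": 0.57},
    {"angular": [0,0,0.042],"slide": [0,0,0],"jaw": 0.57},
    {"angular": [0,0,0],"slide": [-0.015,-0.046,0],"jaw": 0.57},
    {"angular": [0,0,0],"slide": [-0.028,-0.085,0],"jaw": 0.57},
    {"angular": [0,0,0],"slide": [-0.033,-0.1,0],"jaw": 0.57},
    {"angular": [0,0,0],"slide": [-0.033,-0.1,0],"jaw": 0.57},
    {"angular": [0,0,0],"slide": [-0.033,-0.1,0],"jaw": 0.57},
    {"angular": [0,0,0],"slide": [-0.033,-0.1,0],"jaw": 0.57},
    {"angular": [0,0,0],"slide": [-0.028,-0.085,0],"jaw": 0.57},
    {"angular": [0,0,0],"slide": [-0.015,-0.047,0],"jaw": 0.57}
  ]
}}

```text
time_s: 26.98
tool_pos: [0.4437, -0.1366, 0.1463]
tool_rot: [180.0, -0.2, 162.8]
force: [0.0, 0.8, -1.1]
grip_width: 0.0498
grasp_force: 6.7
```

Request:
{"method": "step_arm", "body": {
  "rows": [
    {"angular": [0,0,0],"slide": [0,0,0],"jaw": 0.57},
    {"angular": [0,0,0],"slide": [0,0,0],"jaw": 0.57}
  ]
}}

```text
time_s: 27.22
tool_pos: [0.4445, -0.1328, 0.1466]
tool_rot: [179.9, -0.2, 163.1]
force: [0.2, 0.8, -1.2]
grip_width: 0.0501
grasp_force: 6.7
```

```bash
python3 - <<'E'
from h import *
o=env.get_obs();print(o["tool_pos"],o["tool_rot"],o["grip_width"],o["grasp_force"],o["qpos"].round(1))
i=env.camera_info("wrist");im=env.read_camera("wrist")[:,:,::-1]
g=cv2.cvtColor(im,cv2.COLOR_BGR2GRAY)
cs=cv2.HoughCircles(cv2.medianBlur(g[20:110,220:340],5),cv2.HOUGH_GRADIENT,2,100,param1=80,param2=15,minRadius=15,maxRadius=40);print(cs)
x,y=cs[0,0,:2]+[220,20];P=cast(i,(x,y),o["tool_pos"][2]+.021);d=o["tool_pos"]-P
print("pivot",P,"dist",np.hypot(*d[:2]),"yaw",np.degrees(np.arctan2(d[1],d[0])))
cv2.imwrite("pics/w3.png",im)
go([.4446,-.1345,.026],163)
E
```

```text
[ 0.44446551 -0.13275456  0.14662144] [179.93220314  -0.22916769 163.08077337] 0.05006573659868503 6.686161905527115 [  7.2  -1.1   6.1 114.3   0.   67.1  86.4]
[[[59.  33.  27.4]]]
pivot [ 0.35025337 -0.10292019  0.16762144] dist 0.0988231552904531 yaw -17.57154602442313
turn [ 0.0004 -0.0011  0.0007] slide old axes [-0.0019 -0.0041  0.2417] new axes [-0.001  -0.0038  0.2417] t 27.275
```

Level and aligned (pivot measured 99 mm from the TCP). I lower to jaw height.

Request:
{"method": "step_arm", "body": {
  "rows": [
    {"angular": [0,0,0],"slide": [0,-0.001,0.03],"jaw": 0.57},
    {"angular": [0,0,0],"slide": [0,-0.001,0.06],"jaw": 0.57},
    {"angular": [0,0,0],"slide": [0,0,0.06],"jaw": 0.57},
    {"angular": [0,0,0],"slide": [0,0,0.05],"jaw": 0.57},
    {"angular": [0,0,0],"slide": [0,0,0.03],"jaw": 0.57},
    {"angular": [0,0,0],"slide": [0,0,0.01],"jaw": 0.57},
    {"angular": [0,0,0],"slide": [0,0,0],"jaw": 0.57},
    {"angular": [0,0,0],"slide": [0,0,0],"jaw": 0.57}
  ]
}}

```text
time_s: 28.28
tool_pos: [0.4451, -0.135, 0.0283]
tool_rot: [179.9, -0.0, 163.0]
force: [-0.1, -0.4, -0.5]
grip_width: 0.0496
grasp_force: 6.7
```

```bash
python3 - <<'E'
from h import *
o=env.get_obs();print(o["tool_pos"],o["tool_rot"],o["grip_width"],o["grasp_force"])
j=env.camera_info("top");t=env.read_camera("top")[:,:,::-1];s=env.read_camera("scene")[:,:,::-1]
cv2.imwrite("pics/a1.png",np.hstack([cv2.resize(t[185:265,295:365],(400,457),interpolation=cv2.INTER_CUBIC),cv2.resize(s[185:265,180:250],(400,457),interpolation=cv2.INTER_CUBIC)]))
go([.502,-.1514,.026],162.8)
E
```

```text
[ 0.44514351 -0.13502037  0.02825064] [ 1.79947856e+02 -2.69914233e-02  1.63019726e+02] 0.049591598749494314 6.686273440718651
turn [ 0.0003 -0.0002  0.0012] slide old axes [-0.1185  0.002   0.0044] new axes [-0.1185  0.0024  0.0044] t 28.375
```

View pics/a1.png

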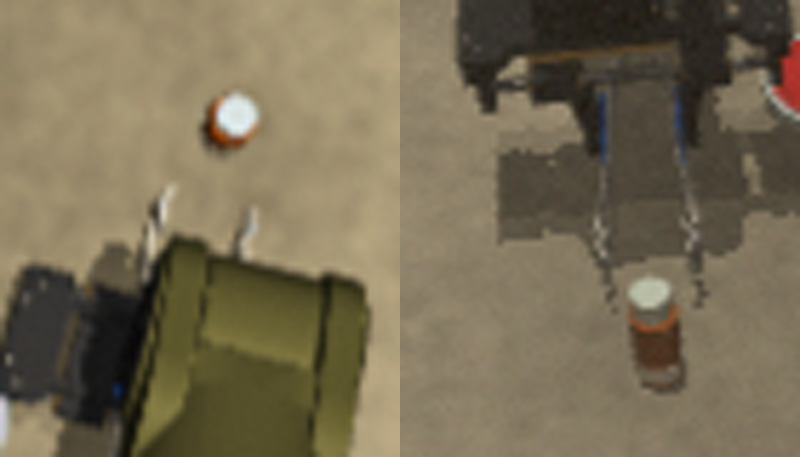

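The top crop shows the jaw tips at (168,190) and (250,212), with the vial cap ahead at (237,115). The scene crop shows the open jaws straddling the vial's line. I check the lateral offset.

```bash
python3 - <<'E'
from h import *
j=env.camera_info("top");px=lambda u,v:(295+u/5.714,185+v/5.714)
l=cast(j,px(168,190),.038);r=cast(j,px(250,212),.038);c=cast(j,px(237,115),.07)
k=env.camera_info("scene");q=lambda u,v:(180+u/5.714,185+v/5.714)
L=cast(k,q(698-400,300),.038);Rr=cast(k,q(612-400,300),.038);C=cast(k,q(650-400,292),.07)
d=np.array([np.cos(np.radians(-17.2)),np.sin(np.radians(-17.2))]);n=np.array([-d[1],d[0]])
for a,b,e in((l,r,c),(L,Rr,C)):
    m=(a+b)/2;print(a.round(3),b.round(3),e.round(3),"gap",np.linalg.norm(a-b),"vial ahead",(e-m)[:2]@d,"left",(e-m)[:2]@n)
E
```

```text
[ 0.558 -0.146  0.038] [ 0.545 -0.194  0.038] [ 0.598 -0.184  0.07 ] gap 0.04978033343142167 vial ahead 0.04825151957338539 left 0.0009404084352347703
[ 0.589 -0.151  0.038] [ 0.568 -0.196  0.038] [ 0.599 -0.18   0.07 ] gap 0.04892515843370018 vial ahead 0.021304875822852485 left -0.00035764395145781915
```

Centred within 1 mm, so I advance slowly 59 mm.

Request:
{"method": "step_arm", "body": {
  "rows": [
    {"angular": [0,0,0],"slide": [-0.02,0,0.002],"jaw": 0.57},
    {"angular": [0,0,0],"slide": [-0.02,0,0.002],"jaw": 0.57},
    {"angular": [0,0,0],"slide": [-0.02,0,0],"jaw": 0.57},
    {"angular": [0,0,0],"slide": [-0.02,0,0],"jaw": 0.57},
    {"angular": [0,0,0],"slide": [-0.02,0,0],"jaw": 0.57},
    {"angular": [0,0,0],"slide": [-0.0185,0.001,0],"jaw": 0.57},
    {"angular": [0,0,0],"slide": [0,0,0],"jaw": 0.57},
    {"angular": [0,0,0],"slide": [0,0,0],"jaw": 0.57}
  ]
}}

```text
time_s: 29.38
tool_pos: [0.5007, -0.1516, 0.0251]
tool_rot: [180.0, -0.2, 163.0]
force: [0.5, -0.3, -0.6]
grip_width: 0.0498
grasp_force: 6.7
```

```bash
python3 - <<'E'
from h import *
o=env.get_obs();print(o["tool_pos"],o["tool_rot"],o["grip_width"],o["force"])
t=env.read_camera("top")[:,:,::-1];s=env.read_camera("scene")[:,:,::-1]
cv2.imwrite("pics/a2.png",np.hstack([cv2.resize(t[185:265,295:365],(400,457),interpolation=cv2.INTER_CUBIC),cv2.resize(s[195:275,190:260],(400,457),interpolation=cv2.INTER_CUBIC)]))
go([.502,-.1514,.026],162.8)
E
```

```text
[ 0.50073564 -0.15157757  0.0250827 ] [ 1.79959854e+02 -1.71994759e-01  1.63018551e+02] 0.04977522121981071 [ 0.49683359 -0.27026439 -0.57344788]
turn [ 0.0002 -0.0009  0.0012] slide old axes [-0.0024  0.0011 -0.0016] new axes [-0.0024  0.0011 -0.0016] t 29.475
```

View pics/a2.png

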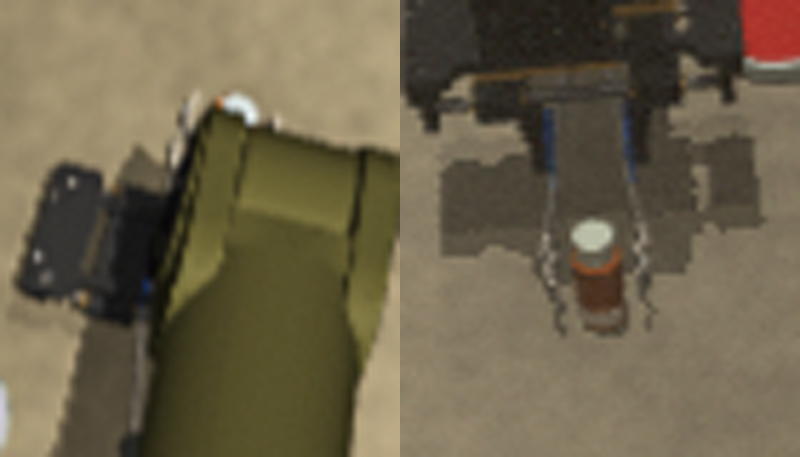

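The scene crop shows the vial between the jaws, body at about (600,283). The jaw tips are at (560,330) and (648,323). I check the depth.

```bash
python3 - <<'E'
from h import *
k=env.camera_info("scene");q=lambda u,v:(190+(u-400)/5.714,195+v/5.714)
a,b=cast(k,q(560,332),.035),cast(k,q(648,325),.035);c=cast(k,q(593,236),.07);f=cast(k,q(600,283),.035)
d=np.array([np.cos(np.radians(-17.2)),np.sin(np.radians(-17.2))]);n=np.array([-d[1],d[0]]);m=(a+b)/2;T=env.get_obs()["tool_pos"]
for nm,p in dict(tips=m,cap=c,body=f).items(): print(nm,p.round(4),"ahead of TCP",(p-T)[:2]@d,"left",(p-T)[:2]@n)
E
```

```text
tips [ 0.6358 -0.1905  0.035 ] ahead of TCP 0.1405836227098708 left 0.0027865280228442993
cap [ 0.5995 -0.1805  0.07  ] ahead of TCP 0.10293478846064848 left 0.001651940916829537
body [ 0.6043 -0.1817  0.035 ] ahead of TCP 0.10788655791472931 left 0.001829972924906463
```

Request:
{"method": "step_arm", "body": {
  "newtons": 25,
  "rows": [
    {"angular": [0,0,0],"slide": [-0.006,0.002,0],"jaw": 0.57},
    {"angular": [0,0,0],"slide": [0,0,0],"jaw": 0.57},
    {"angular": [0,0,0],"slide": [0,0,0],"jaw": 0.53},
    {"angular": [0,0,0],"slide": [0,0,0],"jaw": 0.5},
    {"angular": [0,0,0],"slide": [0,0,0],"jaw": 0.47},
    {"angular": [0,0,0],"slide": [0,0,0],"jaw": 0.44},
    {"angular": [0,0,0],"slide": [0,0,0],"jaw": 0.4},
    {"angular": [0,0,0],"slide": [0,0,0],"jaw": 0.3},
    {"angular": [0,0,0],"slide": [0,0,0],"jaw": 0.2},
    {"angular": [0,0,0],"slide": [0,0,0],"jaw": 0.2}
  ]
}}

```text
time_s: 30.72
tool_pos: [0.5043, -0.1516, 0.0253]
tool_rot: [180.0, -0.1, 163.0]
force: [0.9, 0.5, -0.5]
grip_width: 0.0396
grasp_force: 25.0
```

```bash
python3 - <<'E'
from h import *
o=env.get_obs();print(o["tool_pos"],o["tool_rot"],o["grip_width"],o["grasp_force"],o["force"])
s=env.read_camera("scene")[:,:,::-1]
cv2.imwrite("pics/a3.png",cv2.resize(s[195:275,190:260],(400,457),interpolation=cv2.INTER_CUBIC))
E
```

```text
[ 0.50428791 -0.15159248  0.02526073] [ 1.79959471e+02 -1.29738548e-01  1.63021673e+02] 0.03961090239330992 24.97786045074463 [ 0.90787888  0.46690959 -0.5059246 ]
```

The width is 39.6 mm at 25 N, so the jaws are closed on the vial. Lifting 100 mm gently.

Request:
{"method": "step_arm", "body": {
  "rows": [
    {"angular": [0,0,0],"slide": [0,0,-0.01],"jaw": 0.2},
    {"angular": [0,0,0],"slide": [0,0,-0.02],"jaw": 0.2},
    {"angular": [0,0,0],"slide": [0,0,-0.025],"jaw": 0.2},
    {"angular": [0,0,0],"slide": [0,0,-0.03],"jaw": 0.2},
    {"angular": [0,0,0],"slide": [0,0,-0.03],"jaw": 0.2},
    {"angular": [0,0,0],"slide": [0,0,-0.03],"jaw": 0.2},
    {"angular": [0,0,0],"slide": [0,0,-0.025],"jaw": 0.2},
    {"angular": [0,0,0],"slide": [0,0,-0.02],"jaw": 0.2},
    {"angular": [0,0,0],"slide": [0,0,-0.01],"jaw": 0.2},
    {"angular": [0,0,0],"slide": [0,0,0],"jaw": 0.2}
  ]
}}

```text
time_s: 32.02
tool_pos: [0.5046, -0.1517, 0.1254]
tool_rot: [180.0, -0.1, 163.0]
force: [-0.2, 0.3, -1.2]
grip_width: 0.0398
grasp_force: 25.0
```

Request:
{"method": "step_arm", "body": {
  "rows": [
    {"angular": [0,0,0],"slide": [0,0,0],"jaw": 0.2},
    {"angular": [0,0,0],"slide": [0,0,0],"jaw": 0.2},
    {"angular": [0,0,0],"slide": [0,0,0],"jaw": 0.2}
  ]
}}

```text
time_s: 32.4
tool_pos: [0.5043, -0.1517, 0.125]
tool_rot: [180.0, -0.2, 163.0]
force: [0.4, -0.1, -0.5]
grip_width: 0.0396
grasp_force: 25.0
```

```bash
python3 - <<'E'
from h import *
o=env.get_obs();print(o["tool_pos"],o["tool_rot"],o["grip_width"],o["grasp_force"],o["force"])
s=env.read_camera("scene")[:,:,::-1]
cv2.imwrite("pics/a4.png",cv2.resize(s[150:270,180:340],None,fx=5,fy=5,interpolation=cv2.INTER_CUBIC))
E
```

```text
[ 0.50430843 -0.15170762  0.12496311] [ 1.79962252e+02 -1.61576017e-01  1.63014969e+02] 0.03959462856416519 24.97784972190857 [ 0.40414944 -0.10336182 -0.5348184 ]
```

View pics/a4.png

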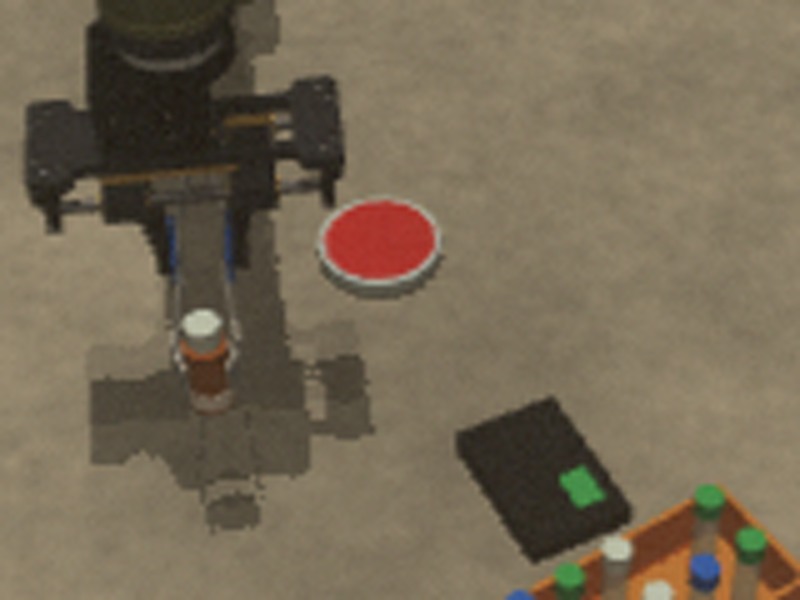

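The picture shows the vial upright in the closed jaws (cap at (202,322), foot at about (212,400)), clear of the bench. The bystanders are undisturbed.

```bash
python3 -c "
from cell import env
print(env.sign_off())"
```

```text
the job is handed in; nothing more can be done
None
```

The vial was stood upright on the bench and released, then picked up in the tongs and lifted 10 cm; I handed the job in with the tongs still holding it upright and steady, and the other things undisturbed as far as the last pictures show.

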